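# Close up the finishing case

## Task

Close up the open finishing case: first push the upright orange flap right down over the paint pots while the cover still stands open, then push the blue cover over until it is fully shut. Use only the outside of the fingers or the fingertips, gently: pinch and lift nothing, do not shove the case, and leave the things in it and around it where they are.

Things in the scene. Friction and masses are not known exactly. Their poses are not given: they have to be found in the camera images.
- case: Aluminium hobby case, about 4 kg, loose on the newspaper. Origin: centre of its underside. 240 mm along its x, 200 along its y, rim 80 mm up; walls and floor 5 mm. The cover hinges along the +y rim, the flap just inside the -y wall; both hinge lines run along case x. Dividers inside up to 60 mm high; a handle stands 29 mm out of the -y wall, 35 to 50 mm up. Yaw within 20 degrees of the world axes.
- cover (a joint): Blue cover: 0 = fully shut (soft rubber stop, level on the rim), 1.57 = upright, above = leaning outward, away from the case. Starts at 1.7 to 2.0; stop at 2.1. Stiff hinge (0.5 Nm friction, cover 0.35 kg): it stays where it is left, also half closed, so push it all the way (3 to 5 N near its free edge). It strikes the flap if that still stands.
- cover_hinge (a point): Middle of the cover's hinge line: in the case's frame at (0, 100, 80) mm. The shut cover reaches 200 mm from here towards the case's -y. Site axes turn with the cover and equal the case's axes when shut.
- cover_edge (a point): Middle of the cover's free edge, on its outer (painted blue) face: 200 mm from the hinge line, and 22 mm (the cover's thickness, a shallow lipped shell 240 mm wide) off the hinge plane on the outer side. The outer face looks up when shut and away from the case when the cover stands open.
- flap (a joint): Angle of the orange flap: 0 = folded flat over the pots (a soft rubber stop), 1.57 = upright, above = leaning outward over the -y wall. Starts at 1.45 to 1.85; stop at 2.0. Its hinge is stiff (0.11 Nm of friction, flap 0.1 kg), so it stays where it is left: push it all the way down (about 1 to 2 N).
- flap_hinge (a point): Middle of the flap's hinge line: in the case's frame at (0, -87, 66) mm. Folded flat, the flap reaches 120 mm from here towards the case's +y. Site axes turn with the flap and equal the case's axes when flat.
- flap_edge (a point): Middle of the flap's free edge, on the face that looks up when flat and outward (case's -y) when upright: 120 mm from the hinge line, 5 mm (the flap's thickness) off the hinge plane. The flap is 220 mm wide along the case's x.
- flap_inside: The flap's inner side (196 x 102 mm, starting 12 mm in from the edges): looks down at the pots when flat and towards the cover when upright. Origin and axes as flap_hinge. Fingers pressing here count as pinching the flap.
- cover_inside: The cover's grey inner lining, inside its 14 mm lips: looks into the case. Origin and axes as cover_hinge. Fingers pressing here count as pinching the cover.
- pot_red: Small glass paint pot with a red cap, 42 mm across, 48 mm high, loose, standing in the case under where the flap folds (it does not touch the flap). Origin: centre of its underside. Leave alone.
- pot_green: Small glass paint pot with a green cap, otherwise like the red one, in the other compartment under the flap. Origin: centre of its underside. Leave alone.
- sanding_block: Cork sanding block, 90 x 32 x 30 mm, loose in the case's compartment next to the cover's hinge. Origin: centre of its underside. Leave alone.
- solvent_can: Oblong metal can with a round cap, 55 x 95 mm, 152 mm high, standing to one side of the case, the bottle to the other. Origin: centre of its underside. Leave alone.
- water_bottle: Clear water bottle with a blue cap, 66 mm across, 210 mm high, standing to one side of the case, the can to the other. Origin: centre of its underside. Leave alone.
- brush: Paint brush, 170 mm long, lying on the newspaper beside the case, on the side of the hinge of the cover. Origin: underside, about the middle. Leave alone.
- tape_roll: Yellow tape roll, 90 mm across, 25 mm high, lying flat on the table to the left, nearer the robot than the case. Origin: centre of its underside. Leave alone.
- paint_cup: White plastic paint cup, 72 mm across, 50 mm high, to the right, nearer the robot than the case. Origin: centre of its underside. Leave alone.

How it is judged:
On the way, in this order (a step that is already met when the one before it is completed fails the run):
1. the orange flap is folded right down (within 0.1 rad) while the cover still stands open (above 1.2 rad) (value of joint flap below 0.1 rad and value of joint cover above 1.2 rad), for 0.2 s.
2. the cover is fully shut (within 0.06 rad) (value of joint cover below 0.06 rad), for 0.2 s.
At the end, for the whole second after the job is handed in: The flap lies flat (within 0.1 rad) under the shut cover (within 0.06 rad, at rest); the case stands within 30 mm of where it was, the pots and sanding block are still in it, and the other things are within 30 mm of their places (value of joint flap below 0.1 rad and value of joint cover below 0.06 rad and not (velocity of joint cover below -0.1 rad/s) and not (velocity of joint cover above 0.1 rad/s) and linear speed of case below 0.02 m/s and distance of each of case, solvent_can, water_bottle, brush, tape_roll, paint_cup from where it was at the start of the episode below 0.03 m and height (world z) of case below 0.01 m and z of pot_red in the frame of case between -0.01 and 0.03 m and z of pot_green in the frame of case between -0.01 and 0.03 m and z of sanding_block in the frame of case between -0.01 and 0.03 m); the robot touches nothing.
It fails at once if the cover is swung down (below 0.9 rad) while the flap still stands (above 0.3 rad) (value of joint cover below 0.9 rad and value of joint flap above 0.3 rad).
It fails at once if the flap or the cover is pinched or pressed hard (fingers press on its inner side with over 3 N, or on it anywhere with over 60 N), or the cover is flung shut (faster than 4 rad/s) (contact force between the fingers and flap above 60 N or contact force between the fingers and cover above 60 N or contact force between the fingers and flap_inside above 3 N or contact force between the fingers and cover_inside above 3 N or velocity of joint cover below -4 rad/s).
It fails at once if the case is shoved (over 30 mm) or lifted (over 15 mm) (distance of case from where it was at the start of the episode above 0.03 m or height (world z) of case above 0.015 m).
It fails at once if something in the case is lifted (over 25 mm), tipped over or taken out (z of any of pot_red, pot_green, sanding_block in the frame of case above 0.03 m or angle between any of pot_red, pot_green, sanding_block's own z axis and vertical above 0.6 rad).
It fails at once if something around the case is moved over 30 mm (distance of any of solvent_can, water_bottle, brush, tape_roll, paint_cup from where it was at the start of the episode above 0.03 m).
It also fails if it takes over 64 s, if anything falls off the work surface, if the arm or the gripper's body presses on something with over 40 N, if the wrist force passes 120 N, or if a joint passes its speed limit or range.

## Robot

A 6-joint arm with a two-finger parallel gripper is mounted at the origin on the work surface. World frame = base frame: x ahead of the robot, y to its left, z up, the work surface at z = 0. Lengths are in m, angles in rad, forces in N, time in s.
With the tool pointing down it reaches from about 0.425 to 0.95 m from the base axis. Payload 3.5 kg.
Tool frame: the origin (TCP) lies between the finger pads; the fingertips stand 25 mm ahead of it and the grasp point (between the pads) lies 6 mm ahead of it (ctrl.finger_overhang is the distance from the TCP to the fingertips, in m); x points along the fingers, y is the direction in which the jaws open and shut, and the axes are right-handed (so a half turn about x gives the same grasp; the last joint's range is limited). The gripper opens to 85 mm and grips with 20 to 120 N. Pads are 22 mm wide; open, the fingers measure 114 mm over their backs; the gripper's body (76 mm by 85 mm) begins 54 mm behind the grasp point. The pads swing forward as they close: fully open they stand 13 mm farther back than shut.
Start: joints at [-1.477, 0.286, 1.577, -0, 1.279, -0.15], TCP at [0.163, -0.655, 0.256] pointing down, gripper open.
Joint ranges: [-2.77, 2.77], [-0.9, 2.22], [0.21, 2.48], [-1.53, 4.67], [0.24, 2.81], [-2.84, 2.84]. Speed limits (rad/s): [2.79, 2.79, 3.14, 3.14, 3.14, 3.14].

## Interface

Orientations are given as a unit quaternion [x, y, z, w].
In Python, from plant import ctrl gives the robot as it stands.
- The arm moves only by the tool play_rows, never from a script. Its argument "targets" is a list of rows, each an object with "delta_pos": the shift along the world's x, y, z normalised to -1 to 1, where 1 is 1000 mm, a list of three; "delta_rot": the turn, a rotation vector about the world's x, y, z normalised to -1 to 1, where 1 is pi rad, a list of three; "claw": the finger opening in mm, from 0 to 85.4. In form: [{"delta_pos": [tx, ty, tz], "delta_rot": [wx, wy, wz], "claw": claw}, ...]. A call has 1 to 20 rows; each row is the pose to reach, as a shift and turn from the pose measured when the call began, turning the shorter way round; what a row does not reach only later rows make up. A row lasts 1/12 s, in which the tool goes at most 41.7 mm and 7.16 degrees, less where a joint would pass 70% of its speed; a pose out of reach is approached as far as the arm can. A call with a number of a shift or a turn outside -1 to 1 is refused whole. A call with a gripper value outside its range is refused whole. The fingers move at their own pace and stop on an object; "newtons" is the grip in N (left out, the last holds). Time passes only in rows, so rows that repeat a pose let the fingers close. It gives the time, the measured TCP pose, the force and the opening at its end, in the units of the state.
- ctrl.get_state(): the state, without advancing time (a new reading comes with each control period).
- ctrl.read_camera(name): name is "scene" or "top" or "wrist"; returns the picture (480x640x3 uint8, blue, green, red); there is no depth.
- ctrl.calibration(name): a dict with "fx", "fy", "cx", "cy" (pixels), "camera_from_world" (4x4, takes a point from world to camera coordinates). Camera axes: x right, y down, z forward; pixel columns grow to the right and rows downward; lengths in m; the calibration is good to about 2 mm. A picture is of the moment at which its call begins: read the wrist's pose just before it. calibration takes no time and is no camera call; for the wrist camera it gives the pose at the moment of the call.
- ctrl.sign_off(): hands the job in, once; it reports no verdict.
The state is a dict: "time": time; "qpos": joint angles; "dq": joint speeds; "joint_efforts": joint torques, N m; "eef_pos": TCP position; "tcp_rot": TCP orientation; "contact_force": force on the tool from outside, world axes, zero at the start; "wrist_torque": the same for the moment, N m; "opening": opening from 0.0 (shut) to 1.0 (fully open).
Only numpy, scipy, OpenCV 4.12 (cv2) and the standard library are available. Lean on these libraries where they do the work, as an engineer would, in place of code of your own. Each camera call takes 0.05 s, during which the arm holds its last target. There are 200 camera calls.

## Working session

There is one attempt and no reset: what is moved stays moved. The work goes in short steps, Python scripts to look and compute and a tool call to move; the robot and the scene stay as the last step left them, time stands still between calls to the robot, and variables do not carry over. Pictures are saved under pics/ and viewed, about 8 in all and at most 12, crops included, and the job is handed in when it is done.

Besides the shell and the picture viewer there is one more tool, called as name(argument=value, ...), one argument or row to a line, values as JSON. play_rows: Moves the arm, as the interface text tells. Its arguments: {"type":"object","properties":{"targets":{"type":"array"},"newtons":{"type":"number"}},"required":["targets"]}

```bash
mkdir -p pics
python3 - <<'E'
from plant import ctrl
import cv2,numpy as np
s=ctrl.get_state();print({k:np.round(v,3).tolist() for k,v in s.items()})
for n in("scene","top"):
    cv2.imwrite(f"pics/{n}0.png",ctrl.read_camera(n))
    c=ctrl.calibration(n);print(n,c["fx"],c["fy"],c["cx"],c["cy"],np.round(c["camera_from_world"],4).tolist())
E
```

```text
{'time': 0.0, 'qpos': [-1.477, 0.287, 1.578, -0.0, 1.279, -0.15], 'dq': [-0.0, -0.001, -0.0, 0.0, -0.001, -0.002], 'joint_efforts': [-0.001, -40.598, -29.263, -0.0, 0.006, 0.0], 'eef_pos': [0.163, -0.654, 0.255], 'tcp_rot': [0.702, 0.087, -0.702, 0.085], 'contact_force': [0.197, 0.096, 0.668], 'wrist_torque': [-0.011, -0.002, -0.012], 'opening': 1.001}
scene 582.6800906933709 582.6800906933709 318.8262679705802 241.26176165584243 [[-0.0939, 0.9954, -0.0175, 0.0434], [0.7278, 0.0566, -0.6835, -0.2786], [-0.6793, -0.0769, -0.7298, 1.7555], [0.0, 0.0, 0.0, 1.0]]
top 512.2956615402177 512.2956615402177 319.3076639152157 241.11456225967538 [[0.0076, -0.9999, 0.0106, -0.0282], [-0.9944, -0.0086, -0.1057, 0.4811], [0.1058, -0.0097, -0.9943, 1.1287], [0.0, 0.0, 0.0, 1.0]]
```

View pics/scene0.png

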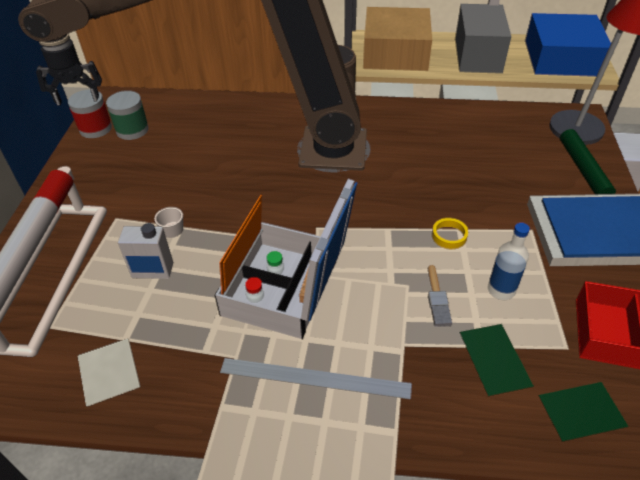

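View pics/top0.png

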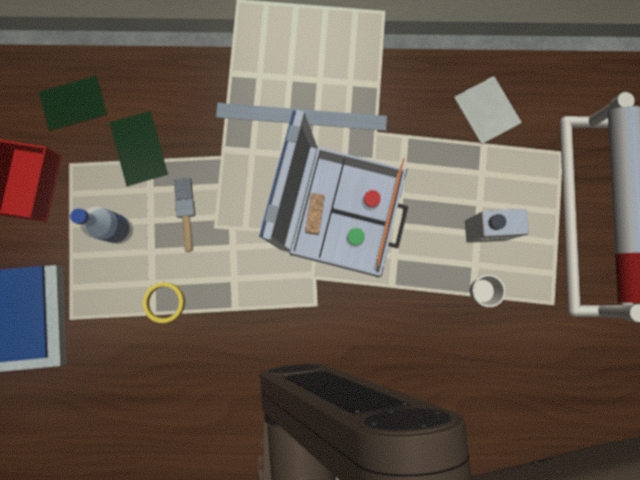

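Both views show the case in the middle. The cover is on the left (+y) in the top view, around px 290,190, and the orange flap is on the right, around 393,215. The yaw is about -16°. The can and cup are to the right, the bottle, brush and tape to the left.

Run:
```python
import cv2,numpy as np
a=cv2.imread("pics/top0.png")[100:285,250:420]; b=cv2.imread("pics/scene0.png")[175:335,210:365]
cv2.imwrite("pics/c1.png",cv2.resize(a,None,fx=3.2,fy=3.2,interpolation=cv2.INTER_CUBIC))
cv2.imwrite("pics/c2.png",cv2.resize(b,None,fx=3.7,fy=3.7,interpolation=cv2.INTER_CUBIC))
```

```text
(no output)
```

View pics/c1.png

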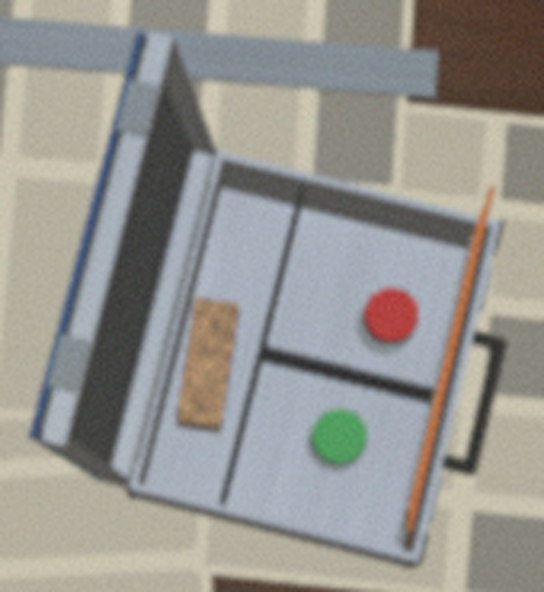

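View pics/c2.png

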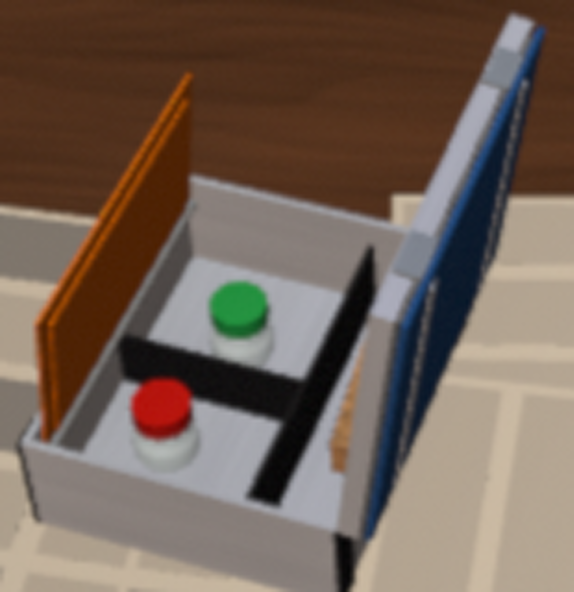

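```bash
cat > h.py <<'E'
from plant import ctrl
import numpy as np
from scipy.optimize import least_squares
def cov(x,c,r=200,t=22): return np.array([x,100-r*np.cos(c)+t*np.sin(c),80+r*np.sin(c)+t*np.cos(c)])/1000
def flp(x,f,r=120,t=5): return np.array([x,-87+r*np.cos(f)-t*np.sin(f),66+r*np.sin(f)+t*np.cos(f)])/1000
def W(P,q):
    c,s=np.cos(P[2]),np.sin(P[2]); q=np.asarray(q); return np.array([P[0]+c*q[0]-s*q[1],P[1]+s*q[0]+c*q[1],q[2]])
def pix(cal,w):
    p=cal["camera_from_world"]@np.append(w,1); return np.array([cal["fx"]*p[0]/p[2]+cal["cx"],cal["fy"]*p[1]/p[2]+cal["cy"]])
E
python3 - <<'E'
from h import *
ca={n:ctrl.calibration(n) for n in("top","scene")}
T=lambda u,v:("top",np.array([250+u/3.2,100+v/3.2])); S=lambda u,v:("scene",np.array([210+u/3.7,175+v/3.7]))
R=lambda x,y:(lambda p:np.array([x,y,80])/1000)
C=lambda x,t=22:(lambda p:cov(x,p[3],200,t)); F=lambda x,t=5:(lambda p:flp(x,p[4],120,t))
obs=[(T(500,222),R(120,-100)),(T(420,563),R(-120,-100)),(T(128,492),R(-120,100)),(T(138,35),C(120)),(T(33,435),C(-120)),
(T(491,187),F(110,2)),(T(408,545),F(-110,0)) ,(S(25,440),R(120,-100)),(S(190,178),R(-120,-100)),(S(543,30),C(-120)),(S(404,312),C(120)),
(S(189,75),F(-110)),(S(40,325),F(110))]
def r(p): return np.concatenate([pix(ca[o[0]],W(p,f(p)))-o[1] for o,f in obs])
s=least_squares(r,[.6,-.05,-.28,1.8,1.6],loss="soft_l1");p=s.x
print(p.round(4).tolist());print(r(p).reshape(-1,2).round(1).tolist())
np.save("P.npy",p)
for n,w in dict(fe=flp(0,p[4]),fh=flp(0,p[4],0),ce=cov(0,p[3]),ch=cov(0,p[3],0)).items():print(n,W(p,w).round(3))
def ray(cal,uv,z):
    M=cal["camera_from_world"];d=M[:3,:3].T@np.array([(uv[0]-cal["cx"])/cal["fx"],(uv[1]-cal["cy"])/cal["fy"],1]);o=-M[:3,:3].T@M[:3,3];return (o+d*(z-o[2])/d[2]).round(3)
t=ca["top"]
print("cancap",ray(t,(497,222),.15),"bottlecap",ray(t,(79,215),.21),"brush",ray(t,(183,182),0.01),ray(t,(188,250),.01),"cup",ray(t,(487,291),.05),"tape",ray(t,(164,302),.02))
E
```

```text
[0.5415, -0.0857, -0.2373, 1.6879, 1.4689]
[[-0.6, 0.0], [-0.8, 0.3], [-0.4, -0.3], [0.1, -0.6], [-0.9, 2.2], [-0.8, -0.1], [-1.5, -4.3], [-1.4, 0.3], [-3.2, -2.1], [-0.8, -2.4], [0.0, 2.5], [-0.9, -1.9], [-2.1, -1.3]]
fe [ 0.523 -0.163  0.186]
fh [ 0.52  -0.175  0.067]
ce [0.576 0.055 0.276]
ch [0.57  0.033 0.077]
cancap [ 0.51  -0.383  0.15 ] bottlecap [0.507 0.433 0.21 ] brush [0.617 0.291 0.01 ] [0.46  0.274 0.01 ] cup [ 0.372 -0.392  0.05 ] tape [0.342 0.321 0.02 ]
```

Run:
```python
from h import *
from scipy.spatial.transform import Rotation as Ro
p=np.load("P.npy");s=ctrl.get_state();print(ctrl.finger_overhang)
A=Ro.from_quat(s["tcp_rot"]);M=A.as_matrix();print(M.round(3))
cx=np.array([np.cos(p[2]),np.sin(p[2]),0]); x=np.array([0,0,-1.])
for sg in(1,-1):
    y=sg*cx; D=np.column_stack([x,y,np.cross(x,y)]); print(sg,((Ro.from_matrix(D)*A.inv()).as_rotvec()/np.pi).round(4), "q6 change",((Ro.from_matrix(D)*A.inv()).as_rotvec()[2]).round(2))
o=ctrl.finger_overhang
def tcp(q,off): return (W(p,[q[0],q[1]+off,q[2]])+[0,0,o])
e=s["eef_pos"]
def flapk(f,r,back): q=flp(0,f,r); return tcp(q,-.011-back)
for l,k in dict(pre=flapk(1.47,95,.05),**{f"{f:.2f}":flapk(f,95,0) for f in np.linspace(1.47,0,8)}).items(): print(l,k.round(4),(k-e).round(4))
```

```text
0.025
[[-0.     0.241 -0.97 ]
 [ 0.002 -0.97  -0.241]
 [-1.    -0.002 -0.   ]]
1 [-0.0006 -0.0004  0.3469] q6 change 1.09
-1 [-5.000e-04  7.000e-04 -6.531e-01] q6 change -2.05
pre [ 0.5078 -0.2251  0.186 ] [ 0.3449  0.4294 -0.069 ]
1.47 [ 0.5196 -0.1765  0.186 ] [ 0.3567  0.478  -0.069 ]
1.26 [ 0.5242 -0.1574  0.183 ] [ 0.3613  0.4971 -0.0721]
1.05 [ 0.5286 -0.1393  0.1759] [ 0.3657  0.5152 -0.0792]
0.84 [ 0.5325 -0.123   0.1651] [ 0.3696  0.5315 -0.09  ]
0.63 [ 0.5358 -0.1092  0.151 ] [ 0.3729  0.5452 -0.1041]
0.42 [ 0.5384 -0.0987  0.1343] [ 0.3755  0.5558 -0.1208]
0.21 [ 0.5401 -0.0917  0.1157] [ 0.3772  0.5628 -0.1394]
0.00 [ 0.5408 -0.0887  0.096 ] [ 0.3779  0.5658 -0.1591]
```

play_rows(
  targets=[
    {"delta_pos": [0.02, 0.03, 0.06], "delta_rot": [0, 0, 0.035], "claw": 0},
    {"delta_pos": [0.04, 0.06, 0.06], "delta_rot": [0, 0, 0.07], "claw": 0},
    {"delta_pos": [0.06, 0.08, 0.06], "delta_rot": [0, 0, 0.1], "claw": 0},
    {"delta_pos": [0.08, 0.11, 0.06], "delta_rot": [0, 0, 0.13], "claw": 0},
    {"delta_pos": [0.1, 0.14, 0.06], "delta_rot": [0, 0, 0.16], "claw": 0},
    {"delta_pos": [0.12, 0.16, 0.06], "delta_rot": [0, 0, 0.19], "claw": 0},
    {"delta_pos": [0.14, 0.19, 0.06], "delta_rot": [0, 0, 0.22], "claw": 0},
    {"delta_pos": [0.17, 0.22, 0.06], "delta_rot": [0, 0, 0.25], "claw": 0},
    {"delta_pos": [0.2, 0.25, 0.06], "delta_rot": [0, 0, 0.28], "claw": 0},
    {"delta_pos": [0.22, 0.28, 0.06], "delta_rot": [0, 0, 0.3], "claw": 0},
    {"delta_pos": [0.25, 0.31, 0.06], "delta_rot": [0, 0, 0.32], "claw": 0},
    {"delta_pos": [0.27, 0.34, 0.06], "delta_rot": [0, 0, 0.347], "claw": 0},
    {"delta_pos": [0.3, 0.37, 0.06], "delta_rot": [0, 0, 0.347], "claw": 0},
    {"delta_pos": [0.32, 0.4, 0.06], "delta_rot": [0, 0, 0.347], "claw": 0},
    {"delta_pos": [0.34, 0.425, 0.06], "delta_rot": [0, 0, 0.347], "claw": 0},
    {"delta_pos": [0.34, 0.425, 0.06], "delta_rot": [0, 0, 0.347], "claw": 0},
    {"delta_pos": [0.34, 0.425, 0.06], "delta_rot": [0, 0, 0.347], "claw": 0},
    {"delta_pos": [0.34, 0.425, 0.06], "delta_rot": [0, 0, 0.347], "claw": 0},
  ],
)

```text
time: 1.6
eef_pos: [0.5027, -0.2295, 0.3146]
tcp_rot: [-0.555, -0.438, 0.556, -0.437]
contact_force: [-0.4, -0.6, -0.7]
opening: 0.001
```

play_rows(
  targets=[
    {"delta_pos": [0, 0, -0.03], "delta_rot": [0, 0, 0], "claw": 0},
    {"delta_pos": [0, 0, -0.06], "delta_rot": [0, 0, 0], "claw": 0},
    {"delta_pos": [0, 0, -0.09], "delta_rot": [0, 0, 0], "claw": 0},
    {"delta_pos": [0, 0, -0.115], "delta_rot": [0, 0, 0], "claw": 0},
    {"delta_pos": [0, 0, -0.128], "delta_rot": [0, 0, 0], "claw": 0},
    {"delta_pos": [0.004, 0.015, -0.128], "delta_rot": [0, 0, 0], "claw": 0},
    {"delta_pos": [0.007, 0.03, -0.128], "delta_rot": [0, 0, 0], "claw": 0},
    {"delta_pos": [0.01, 0.04, -0.128], "delta_rot": [0, 0, 0], "claw": 0},
    {"delta_pos": [0.013, 0.048, -0.128], "delta_rot": [0, 0, 0], "claw": 0},
    {"delta_pos": [0.015, 0.056, -0.128], "delta_rot": [0, 0, 0], "claw": 0},
    {"delta_pos": [0.018, 0.064, -0.129], "delta_rot": [0, 0, 0], "claw": 0},
    {"delta_pos": [0.02, 0.072, -0.131], "delta_rot": [0, 0, 0], "claw": 0},
  ],
)

```text
time: 2.6
eef_pos: [0.5232, -0.1574, 0.1843]
tcp_rot: [-0.555, -0.438, 0.556, -0.437]
contact_force: [-0.5, -1.7, 1.0]
opening: 0.001
```

Run:
```python
from h import *
import cv2
print(ctrl.get_state()["eef_pos"].__repr__())
a=cv2.resize(ctrl.read_camera("scene")[130:340,180:380],None,fx=2.2,fy=2.2); cv2.imwrite("pics/s1.png",a)
```

```text
array([ 0.52320654, -0.15741559,  0.18431222])
```

View pics/s1.png

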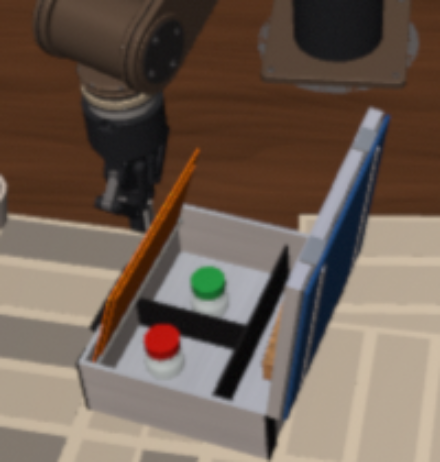

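play_rows(
  targets=[
    {"delta_pos": [0.003, 0.01, -0.005], "delta_rot": [0, 0, 0], "claw": 0},
    {"delta_pos": [0.006, 0.019, -0.01], "delta_rot": [0, 0, 0], "claw": 0},
    {"delta_pos": [0.008, 0.028, -0.015], "delta_rot": [0, 0, 0], "claw": 0},
    {"delta_pos": [0.01, 0.036, -0.021], "delta_rot": [0, 0, 0], "claw": 0},
    {"delta_pos": [0.011, 0.043, -0.028], "delta_rot": [0, 0, 0], "claw": 0},
    {"delta_pos": [0.013, 0.049, -0.036], "delta_rot": [0, 0, 0], "claw": 0},
    {"delta_pos": [0.014, 0.055, -0.044], "delta_rot": [0, 0, 0], "claw": 0},
    {"delta_pos": [0.015, 0.059, -0.053], "delta_rot": [0, 0, 0], "claw": 0},
    {"delta_pos": [0.016, 0.063, -0.062], "delta_rot": [0, 0, 0], "claw": 0},
    {"delta_pos": [0.017, 0.066, -0.071], "delta_rot": [0, 0, 0], "claw": 0},
    {"delta_pos": [0.017, 0.068, -0.079], "delta_rot": [0, 0, 0], "claw": 0},
    {"delta_pos": [0.017, 0.068, -0.083], "delta_rot": [0, 0, 0], "claw": 0},
    {"delta_pos": [0.017, 0.068, -0.086], "delta_rot": [0, 0, 0], "claw": 0},
    {"delta_pos": [0.017, 0.068, -0.088], "delta_rot": [0, 0, 0], "claw": 0},
    {"delta_pos": [0.017, 0.068, -0.089], "delta_rot": [0, 0, 0], "claw": 0},
  ],
)

```text
time: 3.9
eef_pos: [0.5399, -0.0878, 0.0959]
tcp_rot: [-0.555, -0.439, 0.556, -0.436]
contact_force: [-6.9, 2.5, 13.3]
opening: -0.001
```

play_rows(
  targets=[
    {"delta_pos": [0, 0, -0.001], "delta_rot": [0, 0, 0], "claw": 0},
    {"delta_pos": [0, 0, -0.001], "delta_rot": [0, 0, 0], "claw": 0},
    {"delta_pos": [0, 0, -0.001], "delta_rot": [0, 0, 0], "claw": 0},
    {"delta_pos": [0, 0, 0.015], "delta_rot": [0, 0, 0], "claw": 0},
    {"delta_pos": [0, 0, 0.04], "delta_rot": [0, 0, 0], "claw": 0},
    {"delta_pos": [0, 0, 0.07], "delta_rot": [0, 0, 0], "claw": 0},
    {"delta_pos": [0, 0, 0.1], "delta_rot": [0, 0, 0], "claw": 0},
    {"delta_pos": [0, 0, 0.13], "delta_rot": [0, 0, 0], "claw": 0},
    {"delta_pos": [0, 0, 0.16], "delta_rot": [0, 0, 0], "claw": 0},
    {"delta_pos": [0, 0, 0.19], "delta_rot": [0, 0, 0], "claw": 0},
    {"delta_pos": [0, 0, 0.22], "delta_rot": [0, 0, 0], "claw": 0},
    {"delta_pos": [0, 0, 0.25], "delta_rot": [0, 0, 0], "claw": 0},
    {"delta_pos": [0, 0, 0.25], "delta_rot": [0, 0, 0], "claw": 0},
    {"delta_pos": [0, 0, 0.25], "delta_rot": [0, 0, 0], "claw": 0},
  ],
)

```text
time: 5.07
eef_pos: [0.5407, -0.0883, 0.3488]
tcp_rot: [0.556, 0.438, -0.555, 0.438]
contact_force: [-0.1, -0.3, 0.0]
opening: 0.001
```

Run:
```python
from h import *
import cv2
p=np.load("P.npy");e=ctrl.get_state()["eef_pos"];print(e)
a=cv2.resize(ctrl.read_camera("scene")[130:340,180:380],None,fx=3,fy=2.8); cv2.imwrite("pics/s2.png",a)
c0=p[3]
for l,q,b in [("over",cov(0,c0,180),.07),("pre",cov(0,c0,180),.05)]+[(f"{c:.2f}",cov(0,c,180),0) for c in np.linspace(c0,0,10)]:
    k=W(p,[q[0],q[1]+.011+b,q[2]])+[0,0,.025]; print(l,k.round(4),(k-e).round(4))
```

```text
[ 0.54074488 -0.08834801  0.34880749]
over [0.5941 0.1319 0.2812] [ 0.0534  0.2202 -0.0676]
pre [0.5894 0.1124 0.2812] [ 0.0487  0.2008 -0.0676]
1.69 [0.5777 0.0638 0.2812] [ 0.0369  0.1522 -0.0676]
1.50 [0.5698 0.0312 0.2861] [ 0.0291  0.1195 -0.0627]
1.31 [ 0.5618 -0.0018  0.2847] [ 0.0211  0.0865 -0.0642]
1.13 [ 0.554  -0.0339  0.2769] [ 0.0133  0.0544 -0.0719]
0.94 [ 0.5468 -0.0641  0.2631] [ 0.006   0.0242 -0.0857]
0.75 [ 0.5402 -0.0913  0.2438] [-0.0006 -0.0029 -0.105 ]
0.56 [ 0.5346 -0.1144  0.2196] [-0.0062 -0.0261 -0.1292]
0.38 [ 0.5301 -0.1328  0.1914] [-0.0106 -0.0445 -0.1574]
0.19 [ 0.527  -0.1457  0.1602] [-0.0137 -0.0574 -0.1886]
0.00 [ 0.5253 -0.1528  0.127 ] [-0.0154 -0.0645 -0.2218]
```

View pics/s2.png

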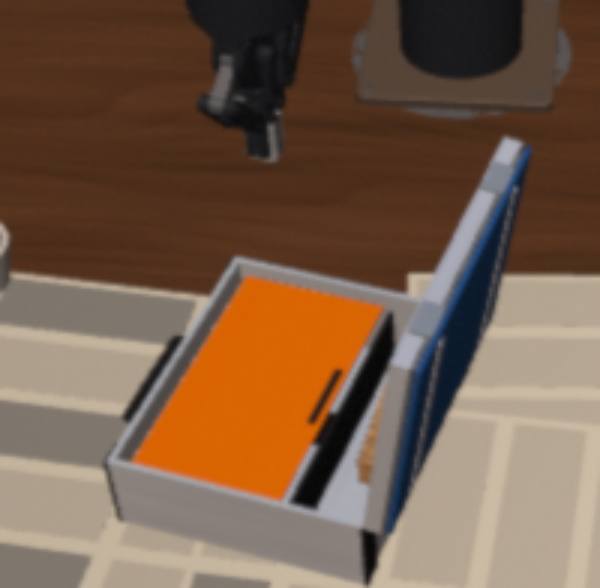

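The orange flap lies flat in the case and the cover still stands open. Next I go over the cover to its outer side.

play_rows(
  targets=[
    {"delta_pos": [0.007, 0.03, 0.01], "delta_rot": [0, 0, 0], "claw": 0},
    {"delta_pos": [0.014, 0.06, 0.01], "delta_rot": [0, 0, 0], "claw": 0},
    {"delta_pos": [0.022, 0.09, 0.01], "delta_rot": [0, 0, 0], "claw": 0},
    {"delta_pos": [0.03, 0.12, 0.01], "delta_rot": [0, 0, 0], "claw": 0},
    {"delta_pos": [0.037, 0.15, 0.01], "delta_rot": [0, 0, 0], "claw": 0},
    {"delta_pos": [0.044, 0.18, 0.01], "delta_rot": [0, 0, 0], "claw": 0},
    {"delta_pos": [0.052, 0.21, 0.01], "delta_rot": [0, 0, 0], "claw": 0},
    {"delta_pos": [0.055, 0.225, 0.01], "delta_rot": [0, 0, 0], "claw": 0},
    {"delta_pos": [0.055, 0.225, -0.01], "delta_rot": [0, 0, 0], "claw": 0},
    {"delta_pos": [0.055, 0.225, -0.035], "delta_rot": [0, 0, 0], "claw": 0},
    {"delta_pos": [0.055, 0.225, -0.06], "delta_rot": [0, 0, 0], "claw": 0},
    {"delta_pos": [0.055, 0.225, -0.07], "delta_rot": [0, 0, 0], "claw": 0},
    {"delta_pos": [0.05, 0.205, -0.07], "delta_rot": [0, 0, 0], "claw": 0},
    {"delta_pos": [0.045, 0.185, -0.07], "delta_rot": [0, 0, 0], "claw": 0},
    {"delta_pos": [0.041, 0.17, -0.07], "delta_rot": [0, 0, 0], "claw": 0},
    {"delta_pos": [0.038, 0.158, -0.069], "delta_rot": [0, 0, 0], "claw": 0},
    {"delta_pos": [0.036, 0.148, -0.068], "delta_rot": [0, 0, 0], "claw": 0},
    {"delta_pos": [0.034, 0.139, -0.067], "delta_rot": [0, 0, 0], "claw": 0},
  ],
)

```text
time: 6.62
eef_pos: [0.5735, 0.0509, 0.2796]
tcp_rot: [-0.555, -0.44, 0.556, -0.435]
contact_force: [-1.6, 3.5, 1.2]
opening: -0.003
```

play_rows(
  targets=[
    {"delta_pos": [-0.002, -0.01, 0.003], "delta_rot": [0, 0, 0], "claw": 0},
    {"delta_pos": [-0.004, -0.022, 0.004], "delta_rot": [0, 0, 0], "claw": 0},
    {"delta_pos": [-0.008, -0.038, 0.004], "delta_rot": [0, 0, 0], "claw": 0},
    {"delta_pos": [-0.012, -0.054, 0.003], "delta_rot": [0, 0, 0], "claw": 0},
    {"delta_pos": [-0.016, -0.07, 0.0], "delta_rot": [0, 0, 0], "claw": 0},
    {"delta_pos": [-0.02, -0.086, -0.005], "delta_rot": [0, 0, 0], "claw": 0},
    {"delta_pos": [-0.023, -0.101, -0.011], "delta_rot": [0, 0, 0], "claw": 0},
    {"delta_pos": [-0.027, -0.116, -0.018], "delta_rot": [0, 0, 0], "claw": 0},
    {"delta_pos": [-0.03, -0.13, -0.027], "delta_rot": [0, 0, 0], "claw": 0},
    {"delta_pos": [-0.033, -0.143, -0.038], "delta_rot": [0, 0, 0], "claw": 0},
    {"delta_pos": [-0.036, -0.155, -0.05], "delta_rot": [0, 0, 0], "claw": 0},
    {"delta_pos": [-0.039, -0.166, -0.062], "delta_rot": [0, 0, 0], "claw": 0},
  ],
)

```text
time: 7.62
eef_pos: [0.5348, -0.117, 0.2175]
tcp_rot: [-0.556, -0.438, 0.556, -0.436]
contact_force: [2.3, 0.6, 1.0]
opening: 0.002
```

play_rows(
  targets=[
    {"delta_pos": [-0.002, -0.008, -0.014], "delta_rot": [0, 0, 0], "claw": 0},
    {"delta_pos": [-0.005, -0.016, -0.028], "delta_rot": [0, 0, 0], "claw": 0},
    {"delta_pos": [-0.006, -0.023, -0.043], "delta_rot": [0, 0, 0], "claw": 0},
    {"delta_pos": [-0.008, -0.029, -0.059], "delta_rot": [0, 0, 0], "claw": 0},
    {"delta_pos": [-0.009, -0.033, -0.074], "delta_rot": [0, 0, 0], "claw": 0},
    {"delta_pos": [-0.0095, -0.036, -0.084], "delta_rot": [0, 0, 0], "claw": 0},
    {"delta_pos": [-0.0095, -0.036, -0.088], "delta_rot": [0, 0, 0], "claw": 0},
    {"delta_pos": [-0.0095, -0.036, -0.09], "delta_rot": [0, 0, 0], "claw": 0},
    {"delta_pos": [-0.0095, -0.036, -0.091], "delta_rot": [0, 0, 0], "claw": 0},
    {"delta_pos": [-0.0095, -0.036, -0.091], "delta_rot": [0, 0, 0], "claw": 0},
  ],
)

```text
time: 8.45
eef_pos: [0.5251, -0.1534, 0.127]
tcp_rot: [-0.555, -0.439, 0.556, -0.436]
contact_force: [-0.5, -0.6, 0.7]
opening: -0.001
```

play_rows(
  targets=[
    {"delta_pos": [0, 0, -0.001], "delta_rot": [0, 0, 0], "claw": 0},
    {"delta_pos": [0, 0, -0.002], "delta_rot": [0, 0, 0], "claw": 0},
    {"delta_pos": [0, 0, -0.002], "delta_rot": [0, 0, 0], "claw": 0},
  ],
)

```text
time: 8.7
eef_pos: [0.5253, -0.1535, 0.1269]
tcp_rot: [-0.555, -0.439, 0.556, -0.437]
contact_force: [-4.8, 0.6, 10.0]
opening: 0.0
```

The force rose to 10 N with no further travel, so the cover is on its stop. I'll lift off and check.

play_rows(
  targets=[
    {"delta_pos": [0, 0, -0.001], "delta_rot": [0, 0, 0], "claw": 0},
    {"delta_pos": [0, 0, -0.001], "delta_rot": [0, 0, 0], "claw": 0},
    {"delta_pos": [0, 0, 0.01], "delta_rot": [0, 0, 0], "claw": 0},
    {"delta_pos": [0, 0, 0.03], "delta_rot": [0, 0, 0], "claw": 0},
    {"delta_pos": [0, 0, 0.06], "delta_rot": [0, 0, 0], "claw": 0},
    {"delta_pos": [0, 0, 0.09], "delta_rot": [0, 0, 0], "claw": 0},
    {"delta_pos": [0, 0, 0.12], "delta_rot": [0, 0, 0], "claw": 0},
    {"delta_pos": [-0.02, -0.03, 0.15], "delta_rot": [0, 0, 0], "claw": 0},
    {"delta_pos": [-0.02, -0.06, 0.18], "delta_rot": [0, 0, 0], "claw": 0},
    {"delta_pos": [-0.02, -0.09, 0.2], "delta_rot": [0, 0, 0], "claw": 0},
    {"delta_pos": [-0.02, -0.12, 0.2], "delta_rot": [0, 0, 0], "claw": 0},
    {"delta_pos": [-0.02, -0.15, 0.2], "delta_rot": [0, 0, 0], "claw": 0},
    {"delta_pos": [-0.02, -0.15, 0.2], "delta_rot": [0, 0, 0], "claw": 0},
    {"delta_pos": [-0.02, -0.15, 0.2], "delta_rot": [0, 0, 0], "claw": 0},
  ],
)

```text
time: 9.87
eef_pos: [0.505, -0.3046, 0.3267]
tcp_rot: [-0.555, -0.438, 0.556, -0.436]
contact_force: [-0.3, 0.3, 0.7]
opening: -0.003
```

Run:
```python
from h import *
import cv2
p=np.load("P.npy")
for n in("scene","top"):
    a=ctrl.read_camera(n); c=ctrl.calibration(n)
    for x in(-120,120):
        for r in(0,200):
            for t in (22,):
                u=pix(c,W(p,cov(x,0,r,t)));cv2.circle(a,tuple(int(round(v)) for v in u),2,(0,255,255),1)
    cv2.imwrite(f"pics/{n}3.png",a)
```

```text
(no output)
```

View pics/scene3.png

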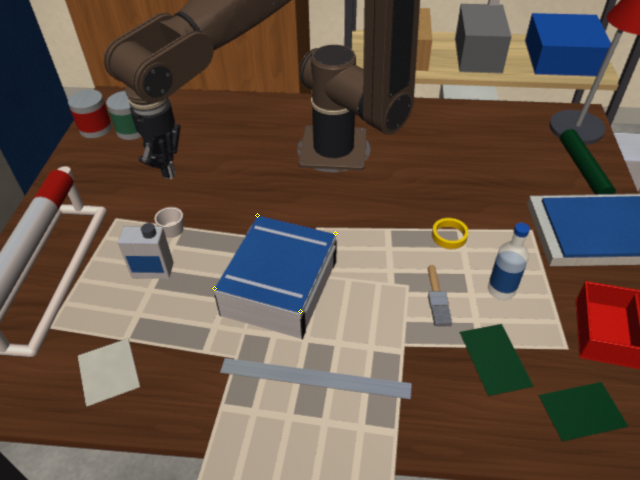

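View pics/top3.png

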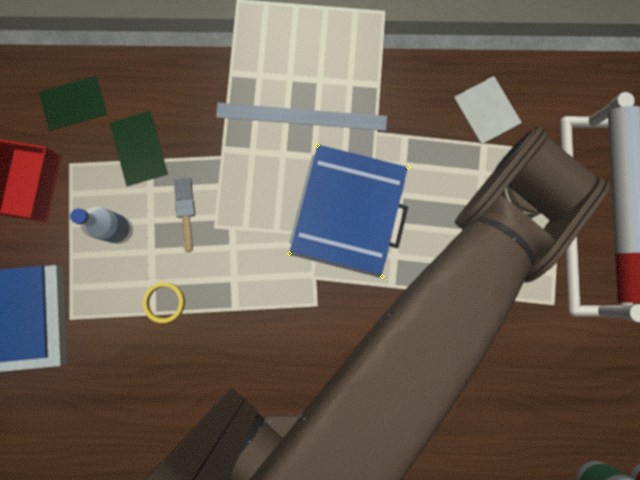

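The cover is shut and level. Its corners match the prediction in the top view to about 1 px, and in the scene view to a few px, as in the original fit. The can, cup, bottle, brush and tape are where they were.

```bash
python3 -c "
from plant import ctrl
print(ctrl.sign_off())"
```

```text
the job is handed in; nothing more can be done
None
```

I folded the orange flap flat while the cover still stood open. Then I swung the blue cover over from its outer side until it was shut. Only the closed fingertips touched them, and I handed the job in at about 10 s.

- **Flap:** the finger force rose to about 15 N at the stop. A picture taken before I moved the cover showed the flap lying flat.
- **Cover:** the finger force was about 10 N at the stop, with no further travel. In the last pictures its corners match the predicted shut position to about 1 px from the top. In the scene view they are a few px off, about the same as the error of my first measurement.
- **Surroundings:** the case has not visibly moved, and the can, cup, bottle, brush and tape roll look unmoved. In the last top view the arm hid the can and cup, so those two are checked in the scene view only.
- **Not checked:** the pots and sanding block can't be seen with the case shut. The pots were already under the flap when it went down, so I last saw them standing while the flap was still up. I last saw the block after the flap was down.

No check failed, and the arm ended clear of everything.

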